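Square up a row of drilled blocks against a jig fence with a held straightedge

TASK

Pick up the aluminium straightedge by its red grip and use it, and nothing else, to gently sweep the four drilled blocks on the plywood jig board together, as one group, until all four sit flat against the dark fence; then press the row home for a second with about 14 newtons in all, shared evenly so that every block is held and none takes more than about half of it. Set the straightedge back down on its sole on the black rubber mat, leaving the blocks in one straight row along the fence and everything else where it is.

Things in the scene. Friction and masses are not known exactly. Their poses are not given: they have to be found in the camera images.
- board: plywood jig board, 320 x 270 mm, 12 mm thick, screwed to the bench. Origin: on the bench surface (12 mm below the board's top); the board reaches from -130 to +190 mm along its own x, 135 mm either side along y. The blocks are pushed along its +x, to the fence.
- fence_zone (a point): point on the board's top, 83.5 mm along its x. The rigid dark fence (20 mm thick, 270 long, 28 high) is set across the board by hand each time and is not measured: on the board's middle line its face stands within 9.5 mm of this point along x, and up to 0.04 rad out of square with the board's y either way. Find it by feel or eye.
- block0: light wood block, dark drilled hole on top; 36 mm along its own x, 40 along y, 24 high. Origin: centre of its underside, on the board's top; -35 to +25 mm along the board's x, turned up to 0.25 rad from it. The four alike blocks (35 to 70 g) stand in a rough row along the board's y, 55 mm apart. Slides at under 1 N; dented by over 9 N from the straightedge.
- block1: light wood block, dark drilled hole on top; 36 mm along its own x, 40 along y, 24 high. Origin: centre of its underside, on the board's top; -35 to +25 mm along the board's x, turned up to 0.25 rad from it. The four alike blocks (35 to 70 g) stand in a rough row along the board's y, 55 mm apart. Slides at under 1 N; dented by over 9 N from the straightedge.
- block2: light wood block, dark drilled hole on top; 36 mm along its own x, 40 along y, 24 high. Origin: centre of its underside, on the board's top; -35 to +25 mm along the board's x, turned up to 0.25 rad from it. The four alike blocks (35 to 70 g) stand in a rough row along the board's y, 55 mm apart. Slides at under 1 N; dented by over 9 N from the straightedge.
- block3: light wood block, dark drilled hole on top; 36 mm along its own x, 40 along y, 24 high. Origin: centre of its underside, on the board's top; -35 to +25 mm along the board's x, turned up to 0.25 rad from it. The four alike blocks (35 to 70 g) stand in a rough row along the board's y, 55 mm apart. Slides at under 1 N; dented by over 9 N from the straightedge.
- straightedge: aluminium bar with a red grip on top. Bar: 30 mm wide along its own x, 230 mm long along y, 26 mm high; both long faces are straight and either may push. Grip: centred on the bar, 26 mm wide along x, 70 mm long along y, from 26 to 66 mm above the sole. Origin: centre of the sole (underside). About 350 g.
- mat: black rubber mat fixed on the bench, 120 mm along its own x, 300 mm long along y, 4 mm thick. Origin: centre of its underside on the bench. The straightedge starts standing on it, its y roughly along the mat's y.
- screw_tin: small blue round tin with a steel lid, 52 mm wide, 40 mm high, standing on the board behind the fence; a bystander, not to be moved. Origin: the centre of its underside.
- offcut: brown wood offcut, 30 x 90 x 18 mm, lying on the board behind the fence; a bystander, not to be moved. Origin: the centre of its underside.
- glue: white glue bottle with an orange cap, 60 mm wide, 170 mm high, towards the far edge of the bench; a bystander, not to be moved. Origin: the centre of its underside.
- drill: red and black cordless drill standing on its battery, about 210 mm high, on the left of the bench; a bystander, not to be moved. Origin: the centre of its underside.
- calculator: black pocket calculator, 150 x 90 x 16 mm, lying flat on the right of the bench; a bystander, not to be moved. Origin: the centre of its underside.
- screwdriver: screwdriver with an orange handle lying on the right of the bench; a bystander, not to be moved. Origin: the centre of its underside (about the middle of the tool).
- tape_measure: yellow tape measure, 70 x 40 x 65 mm, on the left of the bench; a bystander, not to be moved. Origin: the centre of its underside.
Mind the look-alikes: they are no part of the job. What is shaped like the block3 but green or purple is not meant.

How it is judged (in metres and radians):
On the way, in this order (a step that is already met when the one before it is completed fails the run):
1. the straightedge is picked up off the mat (height (world z) of straightedge above 0.03 m), for 0.1 s.
2. all four blocks stand still in a straight row against the fence, each pushed by the straightedge with at least 2 N at once, for half a second (x of block0 in the frame of board between 0.049 and 0.082 m and y of block0 in the frame of board between -0.12 and 0.12 m and angle between the x axis of each of block0, block1, block2, block3 and the x axis of board, either way round below 0.09 rad and angle between each of block0, block1, block2, block3's own z axis and vertical below 0.08 rad and x of block1 in the frame of board between 0.049 and 0.082 m and y of block1 in the frame of board between -0.12 and 0.12 m and x of block1 in the frame of block0 between -0.004 and 0.004 m and angle between the x axis of each of block1, block2, block3 and the x axis of block0, either way round below 0.04 rad and x of block2 in the frame of board between 0.049 and 0.082 m and y of block2 in the frame of board between -0.12 and 0.12 m and x of block2 in the frame of block0 between -0.004 and 0.004 m and x of block3 in the frame of board between 0.049 and 0.082 m and y of block3 in the frame of board between -0.12 and 0.12 m and x of block3 in the frame of block0 between -0.004 and 0.004 m and contact force between straightedge and block0 above 2 N and linear speed of each of block0, block1, block2, block3 below 0.01 m/s and contact force between straightedge and block1 above 2 N and contact force between straightedge and block2 above 2 N and contact force between straightedge and block3 above 2 N), for 0.5 s.
At the end, for the whole second after the job is handed in: blocks at rest on the board in one straight row along the fence (within 4 mm and 0.04 rad of block0, origins 49 to 82 mm along the board, within 120 mm of its middle line); straightedge released, standing on the mat, within 46 mm of its centre across, 36 mm along, 0.4 rad of its length (x of block0 in the frame of board between 0.049 and 0.082 m and y of block0 in the frame of board between -0.12 and 0.12 m and angle between the x axis of each of block0, block1, block2, block3 and the x axis of board, either way round below 0.09 rad and angle between each of block0, block1, block2, block3, straightedge's own z axis and vertical below 0.08 rad and x of block1 in the frame of board between 0.049 and 0.082 m and y of block1 in the frame of board between -0.12 and 0.12 m and x of block1 in the frame of block0 between -0.004 and 0.004 m and angle between the x axis of each of block1, block2, block3 and the x axis of block0, either way round below 0.04 rad and x of block2 in the frame of board between 0.049 and 0.082 m and y of block2 in the frame of board between -0.12 and 0.12 m and x of block2 in the frame of block0 between -0.004 and 0.004 m and x of block3 in the frame of board between 0.049 and 0.082 m and y of block3 in the frame of board between -0.12 and 0.12 m and x of block3 in the frame of block0 between -0.004 and 0.004 m and linear speed of each of block0, block1, block2, block3, straightedge below 0.01 m/s and x of straightedge in the frame of mat between -0.046 and 0.046 m and y of straightedge in the frame of mat between -0.036 and 0.036 m and angle between the y axis of straightedge and the y axis of mat, either way round below 0.4 rad and height (world z) of straightedge below 0.008 m); the robot touches nothing.
It fails at once if a block is dented: the straightedge pushes it with more than 9 N (contact force between straightedge and block0 above 9 N or contact force between straightedge and block1 above 9 N or contact force between straightedge and block2 above 9 N or contact force between straightedge and block3 above 9 N).
It fails at once if the straightedge is pressed on the board with more than 20 N (contact force between straightedge and board above 20 N).
It fails at once if a block is touched by the gripper or arm instead of the straightedge (contact force between any of the fingers, the arm and block0 above 0.3 N or contact force between any of the fingers, the arm and block1 above 0.3 N or contact force between any of the fingers, the arm and block2 above 0.3 N or contact force between any of the fingers, the arm and block3 above 0.3 N).
It fails at once if a block is tipped (angle between any of block0, block1, block2, block3's own z axis and vertical above 0.35 rad).
It fails at once if a bystander is moved by more than 15 mm (distance of any of screw_tin, offcut, glue, drill, calculator, screwdriver, tape_measure from where it was at the start of the episode above 0.015 m).
It also fails if it takes over 72 s, if anything falls off the work surface, if the arm or the gripper's body presses on something with over 40 N, if the wrist force passes 120 N, or if a joint passes its speed limit or range.

ROBOT

A 6-joint arm with a two-finger parallel gripper is mounted at the origin on the work surface. World frame = base frame: x ahead of the robot, y to its left, z up, the work surface at z = 0. Lengths are in mm, angles in rad, forces in N, time in s.
With the tool pointing down it reaches from about 300 to 850 mm from the base axis. Payload 5.4 kg.
Tool frame: the origin (TCP) lies midway between the tips of the shut fingers; the grasp point (between the pads) lies 19 mm behind it; z points along the fingers, y is the line along which they close (so a half turn about z gives the same grasp; the last joint's range is limited). The gripper opens to 85 mm and grips with 20 to 120 N. Pads are 22 mm wide; open, the fingers measure 114 mm over their backs; the gripper's body (76 mm by 85 mm) begins 54 mm behind the grasp point. The pads swing forward as they close: fully open they stand 13 mm farther back than shut.
Start: joints at [1.107, 0.158, 1.597, -0, 1.386, -0.21], TCP at [144.384, 556.56, 194.299] pointing down, gripper open.
Joint ranges: [-2.91, 2.91], [-0.94, 2.29], [0.18, 2.7], [-1.29, 4.43], [0.17, 2.64], [-3, 3]. Speed limits (rad/s): [2.57, 2.57, 3.14, 3.14, 3.14, 3.14].

INTERFACE

Orientations are given as a unit quaternion [w, x, y, z].
In Python, from rig import get_state, vision, env gives the robot as it stands. The module is installed in compiled form; this text tells all that it offers.
- The arm moves only by the shell command python3 -m pendant 'ROWS' [FORCE]. ROWS is JSON, a list of rows, each an object with "xyz": the shift along the world's x, y, z normalised to -1 to 1, where 1 is 0.5 m, a list of three; "angular": the turn, a rotation vector about the world's x, y, z normalised to -1 to 1, where 1 is 8 degrees, a list of three; "hand": the gripper command: -1 is shut, 1 is fully open, values between are in proportion. A call has exactly 10 rows; each row shifts and turns the commanded pose from where the row before left it; what a row does not reach is not made up. A row lasts 1/8 s, in which the tool goes at most 62.5 mm and 10.7 degrees, less where a joint would pass 70% of its speed; a pose out of reach is approached as far as the arm can. A call with a number of a shift or a turn outside -1 to 1 is refused whole. A call with a gripper value outside its range is refused whole. The fingers move at their own pace and stop on an object; FORCE is the grip in N (left out, the last holds). Time passes only in rows, so rows that do not move let the fingers close, or fill a call up. It gives the time, the measured TCP pose, the force, the opening and the grip force at its end, in the units of the state.
- get_state(): the state, without advancing time (a new reading comes with each control period).
- vision.camera(name): name is "side" or "top" or "wrist"; returns a dict with "color" (480x640x3 uint8, red, green, blue), "fx", "fy", "cx", "cy" (pixels), "k1" (the pictures are not rectified: a ray, as slopes to the right and down, at radius r is drawn at 1 + k1 r^2 times it, then the intrinsics apply), "world_to_cam" (4x4, takes a point from world to camera coordinates); the wrist camera has in their place "T_tool_cam" (4x4, takes a point from camera to tool coordinates, whose origin is the TCP and whose axes are the flange's). Camera axes: x right, y up, looking along -z (the intrinsics and any distortion apply to the point x, -y, -z); pixel columns grow to the right and rows downward; lengths in mm; the calibration is good to about 2 mm. A picture is of the moment at which its call begins: read the wrist's pose just before it. There is no depth.
- env.job_done(): hands the job in; it is judged then, once.
The state is a dict: "time_s": time; "q": joint angles; "joint_velocities": joint speeds; "joint_torque": joint torques, N m; "position": TCP position; "tool_rot": TCP orientation; "force": force on the tool from outside, world axes, zero at the start; "torque": the same for the moment, N m; "width": finger opening in mm; "gripper_force": force on a finger pad.
Only numpy, scipy, OpenCV 4.12 (cv2) and the standard library are available. Lean on these libraries where they do the work, as an engineer would, in place of code of your own. Each camera call takes 0.05 s, during which the arm holds its last target. There are 200 camera calls.

## Working session

There is one attempt and no reset: what is moved stays moved. The work goes in short steps, Python scripts to look and compute and a shell command to move; the robot and the scene stay as the last step left them, time stands still between calls to the robot, and variables do not carry over. Pictures are saved under pics/ and viewed, at most 10 in all, crops included, and the job is handed in when it is done.

```bash
mkdir -p pics; cat > h.py <<'E'
from rig import get_state, vision, env
import numpy as np, cv2
from scipy.spatial.transform import Rotation as R
def snap(n,f):
    s=get_state(); c=vision.camera(n); cv2.imwrite('pics/'+f+'.png',c['color'][:,:,::-1])
    d={k:v for k,v in c.items() if k!='color'}; d['pos']=s['position'];d['rot']=s['tool_rot']
    np.save('pics/'+f+'.npy',d,allow_pickle=True); return c['color']
def px2w(f,pts,z):
    d=np.load('pics/'+f+'.npy',allow_pickle=True).item()
    if 'world_to_cam' in d: T=np.linalg.inv(np.array(d['world_to_cam']))
    else:
        q=d['rot']; B=np.eye(4); B[:3,:3]=R.from_quat([q[1],q[2],q[3],q[0]]).as_matrix(); B[:3,3]=d['pos']; T=B@np.array(d['T_tool_cam'])
    K=np.array([[d['fx'],0,d['cx']],[0,d['fy'],d['cy']],[0,0,1]])
    u=cv2.undistortPoints(np.array(pts,float).reshape(-1,1,2),K,np.array([d['k1'],0,0,0.])).reshape(-1,2)
    o=[]
    for a,b in u:
        r=T[:3,:3]@np.array([a,-b,-1]); t=(z-T[2,3])/r[2]; o.append(T[:3,3]+t*r)
    return np.array(o)
E
python3 - <<'E'
from h import *
print(get_state())
for n in('top','side'):snap(n,n+'0')
E
```

```text
{'time_s': 0.0, 'q': array([ 1.10687295e+00,  1.59048922e-01,  1.59826028e+00,  2.02021990e-05,
        1.38619229e+00, -2.10123339e-01]), 'joint_velocities': array([-1.00417296e-03,  1.85872511e-03, -1.25794935e-05,  2.55621071e-04,
       -3.09934876e-03, -6.34543940e-04]), 'joint_torque': array([ 1.70478293e-04, -3.96004021e+01, -3.31425405e+01, -2.26570251e-04,
        8.34960316e-03, -1.23283161e-05]), 'position': array([144.09041142, 555.9542287 , 193.30299421]), 'tool_rot': array([-3.24974641e-04,  1.26561491e-01,  9.91958305e-01, -8.97439999e-04]), 'force': array([-0.17772403, -0.02280672,  0.11237333]), 'torque': array([ 0.03201543,  0.0200394 , -0.06720339]), 'gripper_force': 0.0, 'width': 85.21707707479194}
```

View pics/top0.png

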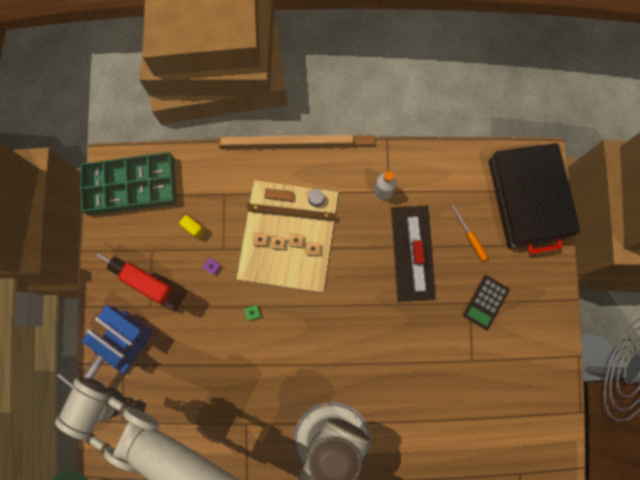

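View pics/side0.png

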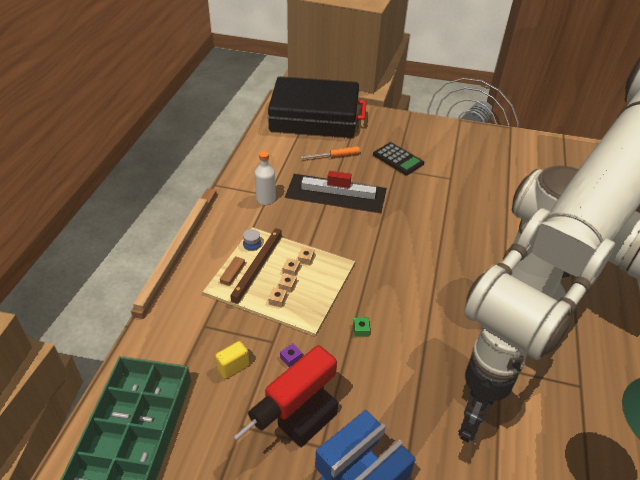

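The top view shows the board around (288,235) with the fence at row ~213, the four blocks at (260–313, 239–248), and the mat and straightedge around (415,253). I'll enlarge that region.

```bash
python3 - <<'E'
from h import *
i=cv2.imread('pics/top0.png')[175:305,232:440]
cv2.imwrite('pics/crop1.png',cv2.resize(i,None,fx=3.8,fy=3.8,interpolation=cv2.INTER_CUBIC))
E
```

```text
(no output)
```

View pics/crop1.png

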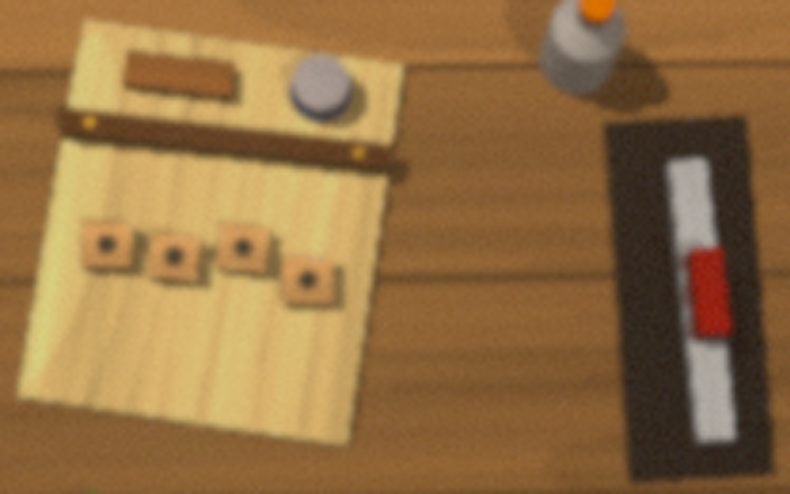

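The crop shows board corners (85,22), (405,65), (20,398), (350,443). The fence's top front edge runs from (62,138) to (388,172). Block holes are at (107,244), (174,257), (242,247) and (308,280). The bar ends are at (688,160) and (715,440), the red grip centre is at (711,292), and the mat corners are (607,125), (744,120), (632,480), (772,470).

```bash
python3 - <<'E'
from h import *
np.set_printoptions(suppress=True,precision=1)
def w(p,z): return px2w('top0',np.array(p)/3.8+[232-.37,175-.37],z)
b=w([(85,22),(405,65),(350,443),(20,398)],12)
print('board',b[:,:2]); 
e=lambda v: np.arctan2(v[1],v[0])
a=np.mean([e(b[0]-b[3]),e(b[1]-b[2]), e(b[0]-b[1])-np.pi/2, e(b[3]-b[2])-np.pi/2]); print('yaw',np.round(a,4))
c=b.mean(0); ex=np.array([np.cos(a),np.sin(a)]);ey=np.array([-ex[1],ex[0]])
o=c[:2]-30*ex; print('origin',o)
def loc(p): return np.c_[(p[:,:2]-o)@ex,(p[:,:2]-o)@ey]
print('corners loc',loc(b))
print('fence',loc(w([(62,138),(388,172)],40)))
print('blocks',loc(w([(107,244),(174,257),(242,247),(308,280)],36)))
m=w([(607,125),(744,120),(772,470),(632,480)],4); print('mat',m[:,:2],m.mean(0), e(m[0]-m[3]),e(m[1]-m[2]))
s=w([(688,160),(715,440)],30); print('se',s, s.mean(0), e(s[0]-s[1])); print('grip',w([(711,292)],70), w([(708,250),(713,336)],70))
E
```

```text
board [[805.1 232. ]
 [764.2 -33.9]
 [451.2  16. ]
 [490.7 282.5]]
yaw -0.1542
origin [598.1 128.8]
corners loc [[ 188.6  133.8]
 [ 189.  -135.2]
 [-127.9 -134. ]
 [-129.8  135.4]]
fence [[  81.8  132. ]
 [  90.9 -133.9]]
blocks [[  1.2  82.2]
 [ -1.7  26.9]
 [ 14.1 -26. ]
 [ -5.1 -82.5]]
mat [[ 713.2 -200.9]
 [ 716.4 -316.1]
 [ 424.5 -326.5]
 [ 418.5 -211.5]] [ 568.1 -263.8    4. ] 0.036006127597273195 0.03544725147344842
se [[ 676.9 -263.2   30. ]
 [ 447.3 -276.1   30. ]] [ 562.1 -269.6   30. ] 0.055957797568132454
grip [[ 560.9 -270.7   70. ]] [[ 594.6 -269.7   70. ]
 [ 525.7 -270.8   70. ]]
```

```bash
R='{"xyz":[0.0417,-0.0827,0],"angular":[0,0,0.111],"hand":1}'; python3 -m pendant '[{"xyz":[0.0417,-0.0827,0.01],"angular":[0,0,0.111],"hand":1},{"xyz":[0.0417,-0.0827,0.01],"angular":[0,0,0.111],"hand":1},{"xyz":[0.0417,-0.0827,0.01],"angular":[0,0,0.111],"hand":1},{"xyz":[0.0417,-0.0827,0.01],"angular":[0,0,0.111],"hand":1},{"xyz":[0.0417,-0.0827,0.01],"angular":[0,0,0.111],"hand":1},{"xyz":[0.0417,-0.0827,0],"angular":[0,0,0.111],"hand":1},{"xyz":[0.0417,-0.0827,0],"angular":[0,0,0.111],"hand":1},{"xyz":[0.0417,-0.0827,0],"angular":[0,0,0.111],"hand":1},{"xyz":[0.0417,-0.0827,0],"angular":[0,0,0.111],"hand":1},{"xyz":[0.0417,-0.0827,0],"angular":[0,0,0.111],"hand":1}]' 40
python3 -m pendant '[{"xyz":[0.0417,-0.0827,0],"angular":[0,0,0.111],"hand":1},{"xyz":[0.0417,-0.0827,0],"angular":[0,0,0.111],"hand":1},{"xyz":[0.0417,-0.0827,0],"angular":[0,0,0.111],"hand":1},{"xyz":[0.0417,-0.0827,0],"angular":[0,0,0.111],"hand":1},{"xyz":[0.0417,-0.0827,0],"angular":[0,0,0.111],"hand":1},{"xyz":[0.0417,-0.0827,0],"angular":[0,0,0.111],"hand":1},{"xyz":[0.0417,-0.0827,0],"angular":[0,0,0.111],"hand":1},{"xyz":[0.0417,-0.0827,0],"angular":[0,0,0.111],"hand":1},{"xyz":[0.0417,-0.0827,0],"angular":[0,0,0.111],"hand":1},{"xyz":[0.0417,-0.0827,0],"angular":[0,0,0.111],"hand":1}]'
python3 - <<'E'
from h import *
snap('wrist','w1'); s=get_state(); print(s['position'],s['tool_rot'],s['q'])
E
```

```text
time_s: 1.35
position: [353.1, 141.7, 219.0]
tool_rot: [-0.0, 0.049, 0.999, 0.0]
force: [0.4, -0.0, -0.1]
width: 85.1
gripper_force: 0.0
time_s: 2.6
position: [561.7, -271.7, 218.6]
tool_rot: [-0.0, -0.028, 1.0, 0.0]
force: [1.4, -0.2, 0.6]
width: 85.1
gripper_force: 0.0
[ 562.58916687 -276.70954537  217.53604847] [-1.06694239e-04 -2.68717430e-02  9.99638246e-01 -1.12903232e-03] [-6.48478359e-01  2.76665867e-01  1.41334249e+00 -1.90963023e-03
  1.45033938e+00 -2.27279638e+00]
```

View pics/w1.png

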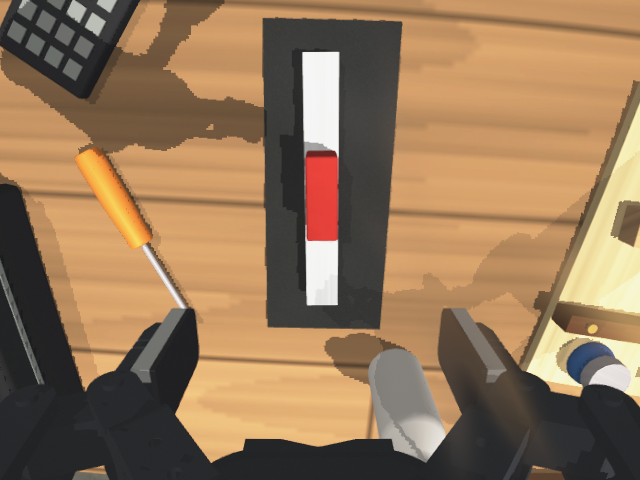

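The wrist view shows the bar from (321,52) to (322,304), nearly vertical in the image. The top face of the red grip spans columns 307–338 and rows 157–240.

```bash
python3 - <<'E'
from h import *
np.set_printoptions(suppress=True,precision=2)
d=np.load('pics/w1.npy',allow_pickle=True).item(); print(d['pos'],get_state()['position'],d['T_tool_cam'])
s=px2w('w1',[(321,52),(322,304)],30); v=s[1]-s[0]; print(s,s.mean(0),np.arctan2(v[1],v[0]),np.linalg.norm(v))
g=px2w('w1',[(307,157),(338,157),(307,240),(338,240)],70);print(g,g.mean(0))
m=px2w('w1',[(263,18),(402,22),(380,328),(268,327)],4);print('mat',m,m.mean(0))
q=get_state()['tool_rot'];M=R.from_quat([q[1],q[2],q[3],q[0]]).as_matrix();print('toolyaw',np.arctan2(M[1,1],M[0,1]))
E
```

```text
[ 561.69 -271.66  218.63] [ 562.59 -276.71  217.54] [[  -0.      0.95    0.31   80.35]
 [   1.      0.      0.     -0.12]
 [   0.      0.31   -0.95 -180.01]
 [   0.      0.      0.      1.  ]]
[[ 447.36 -275.73   30.  ]
 [ 675.45 -261.39   30.  ]] [ 561.41 -268.56   30.  ] 0.06278765879605794 228.533811363055
[[ 528.06 -282.21   70.  ]
 [ 526.7  -258.15   70.  ]
 [ 596.25 -278.89   70.  ]
 [ 594.81 -253.34   70.  ]] [ 561.46 -268.15   70.  ]
mat [[ 420.04 -327.01    4.  ]
 [ 416.25 -207.44    4.  ]
 [ 714.39 -196.71    4.  ]
 [ 719.83 -316.23    4.  ]] [ 567.63 -261.85    4.  ]
toolyaw 1.6245466259281094
```

```bash
python3 -m pendant '[{"xyz":[0,0.003,-0.05],"angular":[0,0,0],"hand":1},{"xyz":[0,0,-0.05],"angular":[0,0,0],"hand":1},{"xyz":[0,0,-0.05],"angular":[0,0,0],"hand":1},{"xyz":[0,0,-0.05],"angular":[0,0,0],"hand":1},{"xyz":[0,0,-0.05],"angular":[0,0,0],"hand":1},{"xyz":[0,0,-0.05],"angular":[0,0,0],"hand":1},{"xyz":[0,0,-0.03],"angular":[0,0,0.04],"hand":1},{"xyz":[0,0,-0.02],"angular":[0,0,0],"hand":1},{"xyz":[0,0,-0.01],"angular":[0,0,0],"hand":1},{"xyz":[0,0,-0.006],"angular":[0,0,0],"hand":1}]' 80
python3 -m pendant '[{"xyz":[0,0,0],"angular":[0,0,0],"hand":1},{"xyz":[0,0,0],"angular":[0,0,0],"hand":0.2},{"xyz":[0,0,0],"angular":[0,0,0],"hand":-0.1},{"xyz":[0,0,0],"angular":[0,0,0],"hand":-0.3},{"xyz":[0,0,0],"angular":[0,0,0],"hand":-1},{"xyz":[0,0,0],"angular":[0,0,0],"hand":-1},{"xyz":[0,0,0],"angular":[0,0,0],"hand":-1},{"xyz":[0,0,0],"angular":[0,0,0],"hand":-1},{"xyz":[0,0,0],"angular":[0,0,0],"hand":-1},{"xyz":[0,0,0],"angular":[0,0,0],"hand":-1}]' 80
```

```text
time_s: 3.9
position: [561.8, -269.2, 36.7]
tool_rot: [0.0, -0.031, 1.0, -0.0]
force: [-0.3, 0.8, 1.0]
width: 85.3
gripper_force: 0.0
time_s: 5.15
position: [561.4, -268.9, 36.3]
tool_rot: [0.0, -0.031, 1.0, -0.0]
force: [-0.3, 0.5, 0.2]
width: 0.2
gripper_force: 0.0
```

The fingers closed on nothing, so I need to look.

```bash
python3 - <<'E'
from h import *
snap('wrist','w2'); snap('side','s2')
a=cv2.imread('pics/w2.png'); b=cv2.imread('pics/s2.png')[110:260,240:440]
o=np.zeros((600,800,3),np.uint8); o[:300,:400]=cv2.resize(a,(400,300)); o[300:600,:400]=cv2.resize(b,(400,300)); 
t=snap('top','t2')[225:285,380:460,::-1]; o[:300,400:]=cv2.resize(t,(400,300)); cv2.imwrite('pics/m2.png',o)
E
```

```text
(no output)
```

View pics/m2.png

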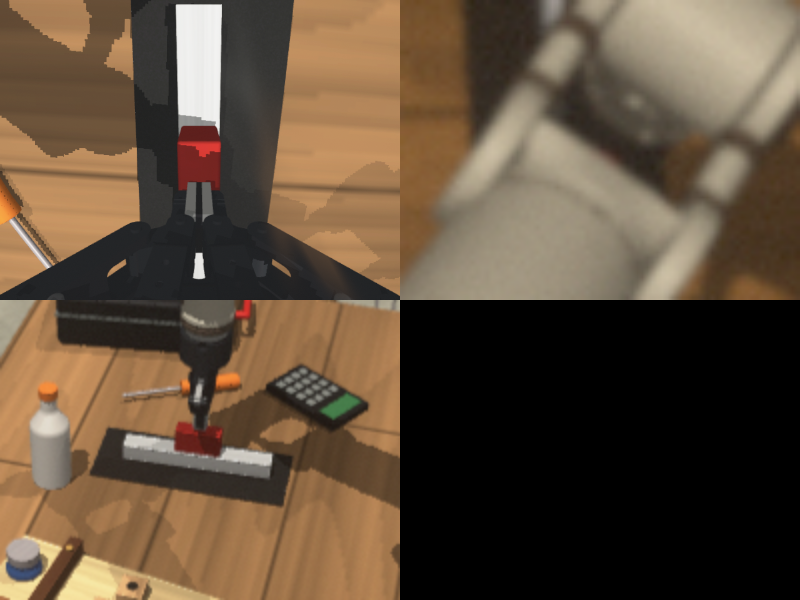

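The side view suggests the fingertips stand at the top of the grip, although the reported TCP z is 36. I'll check the scale.

```bash
python3 - <<'E'
from h import *
np.set_printoptions(suppress=True,precision=1)
d=np.load('pics/w2.npy',allow_pickle=True).item(); print(d['pos'],d['rot'],d['fx'],d['fy'],d['cy'],d['k1'])
i=cv2.imread('pics/w2.png').astype(int); b,g,r=i[...,0],i[...,1],i[...,2]
red=(r>90)&(g<0.4*r)&(b<0.4*r); red[:, :250]=0; red[:,400:]=0
for y in range(195,320,10):
    x=np.where(red[y])[0]; print(y,(x.min(),x.max(),len(x)) if len(x) else None, i[y,300,::-1],i[y,345,::-1])
wh=(r>200)&(g>200)&(b>200)
for y in (10,60,110,150,170):
    x=np.where(wh[y,200:450])[0]+200; print('w',y,x.min(),x.max(),np.round(px2w('w2',[(x.min(),y),(x.max()+1,y)],30),1).tolist())
s=get_state(); print(s['position'],s['q'],s['force'])
E
python3 - <<'E'
import cv2
a=cv2.imread('pics/w2.png')[150:450,180:480]; b=cv2.imread('pics/s2.png')[150:225,300:400]
import numpy as np
o=np.zeros((600,800,3),np.uint8); o[:400,:400]=cv2.resize(a,(400,400)); o[:300,400:]=cv2.resize(b,(400,300)); cv2.imwrite('pics/m3.png',o)
E
```

```text
[ 561.4 -268.9   36.3] [ 0. -0.  1. -0.] 421.4218057076145 421.4218057076145 230.66985694010341 -0.05921893358983761
195 None [148 149 147] [216 216 214]
205 (np.int64(291), np.int64(344), 54) [94 32 30] [89 33 31]
215 (np.int64(288), np.int64(348), 61) [93 32 29] [94 32 29]
225 (np.int64(285), np.int64(351), 67) [117  36  34] [119  37  35]
235 (np.int64(284), np.int64(353), 70) [121  38  35] [222  61  54]
245 (np.int64(284), np.int64(352), 69) [118  37  33] [117  37  33]
255 (np.int64(285), np.int64(351), 67) [118  36  33] [117  37  33]
265 (np.int64(285), np.int64(351), 67) [119  36  34] [117  37  33]
275 (np.int64(285), np.int64(351), 67) [119  38  35] [118  38  34]
285 (np.int64(286), np.int64(351), 66) [118  37  33] [118  38  34]
295 (np.int64(286), np.int64(350), 20) [107  87  84] [117  37  33]
305 None [103 103 100] [36 38 40]
315 None [103 103 100] [34 35 38]
w 10 282 354 [[449.0, -290.6, 30.0], [447.2, -261.2, 30.0]]
w 60 283 353 [[468.1, -289.4, 30.0], [466.3, -260.0, 30.0]]
w 110 284 352 [[488.2, -288.2, 30.0], [486.4, -258.7, 30.0]]
w 150 285 351 [[505.2, -287.1, 30.0], [503.4, -257.7, 30.0]]
w 170 286 350 [[514.0, -286.3, 30.0], [512.2, -257.4, 30.0]]
[ 561.4 -268.9   36.3] [-0.6  0.4  1.6 -0.   1.1 -2.3] [ 0.1  0.5 -0.3]
```

View pics/m3.png

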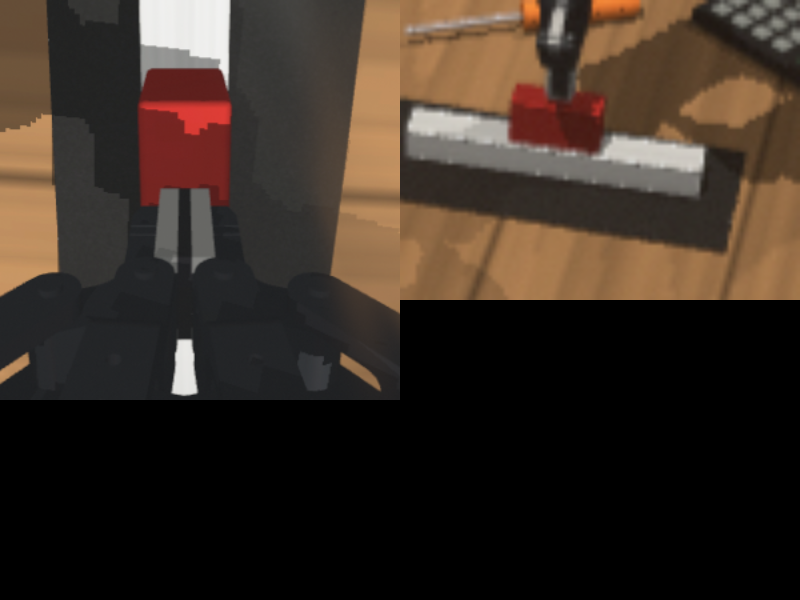

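The picture shows the shut fingers rendered inside the red grip, with no grip force. That means they closed through the grip without touching anything. I'll open and re-close in stages, checking for contact.

```bash
python3 -m pendant '[{"xyz":[0,0,0],"angular":[0,0,0],"hand":1},{"xyz":[0,0,0],"angular":[0,0,0],"hand":1},{"xyz":[0,0,0],"angular":[0,0,0],"hand":1},{"xyz":[0,0,0],"angular":[0,0,0],"hand":1},{"xyz":[0,0,0],"angular":[0,0,0],"hand":1},{"xyz":[0,0,0],"angular":[0,0,0],"hand":1},{"xyz":[0,0,0],"angular":[0,0,0],"hand":1},{"xyz":[0,0,0],"angular":[0,0,0],"hand":1},{"xyz":[0,0,0],"angular":[0,0,0],"hand":1},{"xyz":[0,0,0],"angular":[0,0,0],"hand":1}]' 80; python3 -m pendant '[{"xyz":[0,0,0],"angular":[0,0,0],"hand":0},{"xyz":[0,0,0],"angular":[0,0,0],"hand":0},{"xyz":[0,0,0],"angular":[0,0,0],"hand":-0.3},{"xyz":[0,0,0],"angular":[0,0,0],"hand":-0.3},{"xyz":[0,0,0],"angular":[0,0,0],"hand":-0.4},{"xyz":[0,0,0],"angular":[0,0,0],"hand":-0.5},{"xyz":[0,0,0],"angular":[0,0,0],"hand":-0.5},{"xyz":[0,0,0],"angular":[0,0,0],"hand":-0.5},{"xyz":[0,0,0],"angular":[0,0,0],"hand":-0.5},{"xyz":[0,0,0],"angular":[0,0,0],"hand":-0.5}]' 80
```

```text
time_s: 6.55
position: [561.4, -268.9, 36.3]
tool_rot: [-0.0, -0.031, 1.0, 0.0]
force: [0.0, -0.4, -0.2]
width: 85.5
gripper_force: 0.0
time_s: 7.8
position: [561.4, -269.0, 36.3]
tool_rot: [0.0, -0.031, 1.0, -0.0]
force: [-0.3, -0.2, -0.6]
width: 20.8
gripper_force: 0.0
```

The fingers reached 20.8 mm inside a 26 mm grip with no force, so the grip doesn't stop them here. Before changing the plan I'll check whether the aluminium bar itself does, using a low, gentle close at the same spot.

```bash
python3 -m pendant '[{"xyz":[0,0,0],"angular":[0,0,0],"hand":1},{"xyz":[0,0,0],"angular":[0,0,0],"hand":1},{"xyz":[0,0,0],"angular":[0,0,0],"hand":1},{"xyz":[0,0,0],"angular":[0,0,0],"hand":1},{"xyz":[0,0,0],"angular":[0,0,0],"hand":1},{"xyz":[0,0,0],"angular":[0,0,0],"hand":1},{"xyz":[0,0,-0.014],"angular":[0,0,0],"hand":1},{"xyz":[0,0,-0.014],"angular":[0,0,0],"hand":1},{"xyz":[0,0,-0.014],"angular":[0,0,0],"hand":1},{"xyz":[0,0,-0.01],"angular":[0,0,0],"hand":1}]' 30; python3 -m pendant '[{"xyz":[0,0,0],"angular":[0,0,0],"hand":0},{"xyz":[0,0,0],"angular":[0,0,0],"hand":0},{"xyz":[0,0,0],"angular":[0,0,0],"hand":0},{"xyz":[0,0,0],"angular":[0,0,0],"hand":-0.2},{"xyz":[0,0,0],"angular":[0,0,0],"hand":-0.3},{"xyz":[0,0,0],"angular":[0,0,0],"hand":-0.4},{"xyz":[0,0,0],"angular":[0,0,0],"hand":-0.5},{"xyz":[0,0,0],"angular":[0,0,0],"hand":-0.5},{"xyz":[0,0,0],"angular":[0,0,0],"hand":-0.5},{"xyz":[0,0,0],"angular":[0,0,0],"hand":-0.5}]' 30
```

```text
time_s: 9.05
position: [561.0, -268.7, 9.4]
tool_rot: [-0.0, -0.031, 1.0, 0.0]
force: [-0.4, 0.2, 0.5]
width: 85.4
gripper_force: 0.0
time_s: 10.3
position: [561.5, -269.0, 10.5]
tool_rot: [0.0, -0.031, 1.0, -0.0]
force: [-0.4, 1.0, 2.7]
width: 25.5
gripper_force: 30.7
```

The fingers stopped at 25.5 mm with force, which is the grip's 26 mm width. So the grip is solid, and the real fingertips stand about 35–39 mm higher than the reported TCP. The wrist pictures agree: the tips appear about 39 mm behind the TCP. I'm holding only the upper part of the grip, so I'll re-grip 13 mm lower.

```bash
python3 -m pendant '[{"xyz":[0,0,0],"angular":[0,0,0],"hand":0.3},{"xyz":[0,0,0],"angular":[0,0,0],"hand":0.3},{"xyz":[0,0,0],"angular":[0,0,0],"hand":0.3},{"xyz":[0,0,-0.01],"angular":[0,0,0],"hand":0.3},{"xyz":[0,0,-0.008],"angular":[0,0,0],"hand":0.3},{"xyz":[0,0,-0.006],"angular":[0,0,0],"hand":0.3},{"xyz":[0,0,-0.002],"angular":[0,0,0],"hand":0.3},{"xyz":[0,0,0],"angular":[0,0,0],"hand":0.3},{"xyz":[0,0,0],"angular":[0,0,0],"hand":0.3},{"xyz":[0,0,0],"angular":[0,0,0],"hand":0.3}]' 80; python3 -m pendant '[{"xyz":[0,0,0],"angular":[0,0,0],"hand":-0.2},{"xyz":[0,0,0],"angular":[0,0,0],"hand":-0.3},{"xyz":[0,0,0],"angular":[0,0,0],"hand":-0.4},{"xyz":[0,0,0],"angular":[0,0,0],"hand":-0.5},{"xyz":[0,0,0],"angular":[0,0,0],"hand":-1},{"xyz":[0,0,0],"angular":[0,0,0],"hand":-1},{"xyz":[0,0,0],"angular":[0,0,0],"hand":-1},{"xyz":[0,0,0],"angular":[0,0,0],"hand":-1},{"xyz":[0,0,0],"angular":[0,0,0],"hand":-1},{"xyz":[0,0,0],"angular":[0,0,0],"hand":-1}]' 80
```

```text
time_s: 11.55
position: [561.5, -269.0, -2.5]
tool_rot: [0.0, -0.031, 1.0, -0.0]
force: [-0.7, -0.1, 0.2]
width: 55.5
gripper_force: 0.0
time_s: 12.8
position: [561.4, -269.0, -2.5]
tool_rot: [0.0, -0.031, 1.0, -0.0]
force: [-1.8, 1.2, 5.0]
width: 25.2
gripper_force: 79.2
```

```bash
python3 -m pendant '[{"xyz":[0,0,0.05],"angular":[0,0,0],"hand":-1},{"xyz":[0,0,0.05],"angular":[0,0,0],"hand":-1},{"xyz":[0,0,0.05],"angular":[0,0,0],"hand":-1},{"xyz":[-0.003,0.058,0],"angular":[0,0,-0.8955],"hand":-1},{"xyz":[-0.003,0.058,0],"angular":[0,0,-0.8955],"hand":-1},{"xyz":[-0.003,0.058,0],"angular":[0,0,-0.8955],"hand":-1},{"xyz":[-0.003,0.058,0],"angular":[0,0,-0.8955],"hand":-1},{"xyz":[-0.003,0.058,0],"angular":[0,0,-0.8955],"hand":-1},{"xyz":[-0.003,0.058,0],"angular":[0,0,-0.8955],"hand":-1},{"xyz":[-0.003,0.058,0],"angular":[0,0,-0.8955],"hand":-1}]'; python3 -m pendant '[{"xyz":[-0.003,0.058,0],"angular":[0,0,-0.8955],"hand":-1},{"xyz":[-0.003,0.058,0],"angular":[0,0,-0.8955],"hand":-1},{"xyz":[-0.003,0.058,0],"angular":[0,0,-0.8955],"hand":-1},{"xyz":[-0.003,0.058,0],"angular":[0,0,-0.8955],"hand":-1},{"xyz":[-0.003,0.058,0],"angular":[0,0,-0.8955],"hand":-1},{"xyz":[-0.003,0.058,0],"angular":[0,0,-0.8955],"hand":-1},{"xyz":[-0.003,0.058,0],"angular":[0,0,-0.8955],"hand":-1},{"xyz":[0,0,0],"angular":[0,0,0],"hand":-1},{"xyz":[0,0,0],"angular":[0,0,0],"hand":-1},{"xyz":[0,0,0],"angular":[0,0,0],"hand":-1}]'
python3 - <<'E'
from h import *
snap('wrist','w4');snap('top','t4')
s=get_state();q=s['tool_rot'];M=R.from_quat([q[1],q[2],q[3],q[0]]).as_matrix();print('toolyaw',np.arctan2(M[1,1],M[0,1]),s['position'],s['force'],s['torque'],s['width'],s['q'])
a=cv2.imread('pics/w4.png'); b=cv2.imread('pics/t4.png')[178:298,230:350]
o=np.zeros((400,800,3),np.uint8); o[:300,:400]=cv2.resize(a,(400,300)); o[:,400:]=cv2.resize(b,(400,400),interpolation=cv2.INTER_CUBIC);cv2.imwrite('pics/m4.png',o)
E
```

```text
time_s: 14.05
position: [549.7, -64.7, 70.7]
tool_rot: [-0.001, 0.398, 0.918, -0.0]
force: [0.1, 0.2, -2.9]
width: 25.2
gripper_force: 79.2
time_s: 15.3
position: [540.2, 136.2, 71.9]
tool_rot: [-0.0, 0.748, 0.664, -0.0]
force: [-0.6, -0.3, -3.4]
width: 25.1
gripper_force: 79.2
toolyaw -0.11867982509061821 [540.43723394 136.32022505  72.1451207 ] [ 0.78679306  0.00907635 -3.25403061] [-0.00529878  0.02009436  0.0086046 ] 24.984082798195686 [ 3.03352787e-02  2.39616592e-01  1.75761828e+00 -1.09997928e-04
  1.14451914e+00  1.49060585e-01]
```

View pics/m4.png

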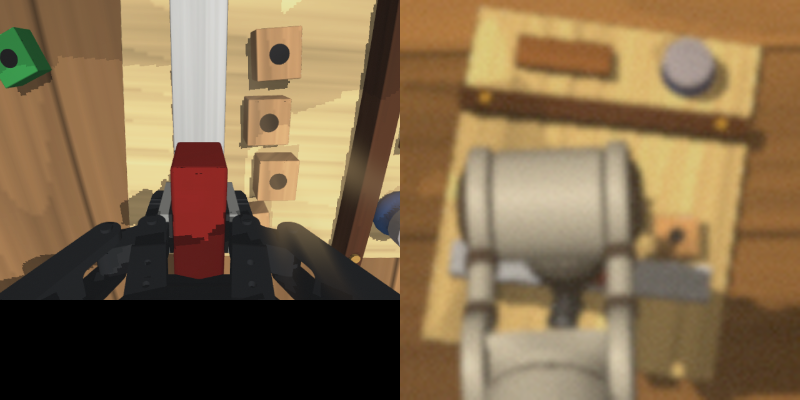

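The bar is held level behind the blocks. In the wrist view the fence's dark face runs from about (385,0) to (335,258) in the half-size panel. I'll fit its edge for the yaw.

```bash
python3 - <<'E'
from h import *
np.set_printoptions(suppress=True,precision=4)
i=cv2.imread('pics/w4.png')[...,::-1].astype(int)
for y in (60,160,260,350): print(y,[(x,int(i[y,x].sum())//3,int(i[y,x,0]-i[y,x,2])) for x in range(530,640,7)])
t=cv2.imread('pics/t4.png')[...,::-1].astype(float).sum(2)/3
# fence front edge in t4: strongest dark->bright going down, cols 255..330
P=[]
for x in range(252,336):
    y0=205+(x-252)*0.1; r=np.arange(int(y0)-4,int(y0)+14); g=np.gradient(t[r,x]); g[g<0]=0
    k=g.argmax(); w=g[max(0,k-1):k+2]; P.append((x,(r[max(0,k-1):k+2]*w).sum()/w.sum()))
P=np.array(P); c=np.polyfit(P[:,0],P[:,1],1)
for _ in range(4):
    e=P[:,1]-np.polyval(c,P[:,0]); P=P[abs(e)<max(1,1.5*e.std())]; c=np.polyfit(P[:,0],P[:,1],1)
print(len(P),c,e.std())
for z in(40,12):
    w=px2w('t4',[(255,np.polyval(c,255)),(334,np.polyval(c,334))],z); v=w[0]-w[1]; print(z,w,np.arctan2(v[1],v[0])-np.pi/2)
E
```

```text
60 [(530, 177, 84), (537, 177, 85), (544, 176, 84), (551, 176, 84), (558, 175, 85), (565, 176, 84), (572, 175, 85), (579, 176, 84), (586, 176, 84), (593, 86, 39), (600, 30, 17), (607, 29, 16), (614, 27, 15), (621, 30, 17), (628, 46, 32), (635, 54, 41)]
160 [(530, 175, 84), (537, 199, 84), (544, 199, 84), (551, 199, 83), (558, 199, 83), (565, 199, 83), (572, 199, 82), (579, 31, 19), (586, 32, 22), (593, 31, 20), (600, 32, 20), (607, 33, 20), (614, 65, 52), (621, 65, 50), (628, 66, 53), (635, 65, 53)]
260 [(530, 185, 85), (537, 185, 85), (544, 185, 84), (551, 192, 84), (558, 105, 52), (565, 78, 41), (572, 72, 37), (579, 65, 35), (586, 60, 32), (593, 75, 54), (600, 73, 54), (607, 71, 54), (614, 70, 53), (621, 187, 85), (628, 198, 83), (635, 198, 83)]
350 [(530, 201, 81), (537, 117, 54), (544, 32, 21), (551, 32, 22), (558, 33, 21), (565, 34, 22), (572, 62, 49), (579, 65, 53), (586, 67, 53), (593, 68, 52), (600, 56, -33), (607, 60, -34), (614, 60, -29), (621, 55, -13), (628, 79, 9), (635, 80, 10)]
83 [  0.1084 184.9257] 0.2606126250108039
40 [[693.8387 224.736   40.    ]
 [663.5204 -18.2381  40.    ]] -0.12413844026458998
12 [[700.4236 227.8163  12.    ]
 [669.6286 -18.9784  12.    ]] -0.12413844026459042
```

```bash
python3 - <<'E'
from h import *
np.set_printoptions(suppress=True,precision=4)
i=cv2.imread('pics/w4.png')[...,::-1].astype(float); g=cv2.GaussianBlur(i.sum(2)/3,(0,0),1)
A=[];B=[]
for y in list(range(50,220,5))+list(range(330,400,5)):
    m=586-(y-110)*0.158 
    r=np.arange(int(m)-18,int(m)+55); r=r[r<638]; d=np.gradient(g[y,r]); k=d.argmin(); B.append((r[k],y))
    rr=r[k+15:]; dd=np.gradient(g[y,rr]); A.append((rr[dd.argmax()],y))
for n,P,z in(('top',A,40),('bot',B,12)):
    w=px2w('w4',P,z)[:,:2]; c=np.polyfit(w[:,1],w[:,0],1)
    for _ in range(4):
        e=w[:,0]-np.polyval(c,w[:,1]); w=w[abs(e)<max(.6,1.5*e.std())]; c=np.polyfit(w[:,1],w[:,0],1)
    print(n,len(w),'x at y=128',np.polyval(c,128),'yaw',-np.arctan(c[0]),e.std(), w[:,1].min(),w[:,1].max())
# bar edges: bar top z = sole+26
s=get_state(); print(s['position'])
b=[]
for y in range(20,200,10):
    wh=np.where((g[y,270:380]>150)&(abs(i[y,270:380,0]-i[y,270:380,2])<30))[0]+270
    if len(wh)>30: b.append((wh.min(),wh.max()+1,y))
b=np.array(b); 
for k in(0,1):
    w=px2w('w4',b[:,[k,2]],72+6.5+26)[:,:2]; c=np.polyfit(w[:,1],w[:,0],1); print('bar',np.polyval(c,136),-np.arctan(c[0]))
E
```

```text
top 26 x at y=128 695.957465735751 yaw -0.014523682589955641 1.914695313403986 18.306952353248477 212.8393302871905
bot 28 x at y=128 685.7739256100162 yaw -0.12875709413996786 0.4190567031100802 16.0300690875998 222.3018922426774
[540.4372 136.3202  72.1451]
bar 524.2317885300528 -0.11522640799518286
bar 553.7901575472696 -0.11976736184335356
```

```bash
python3 -m pendant '[{"xyz":[0,0,-0.025],"angular":[0,0,-0.065],"hand":-1},{"xyz":[0,0,-0.025],"angular":[0,0,0],"hand":-1},{"xyz":[0,0,-0.025],"angular":[0,0,0],"hand":-1},{"xyz":[0,0,-0.025],"angular":[0,0,0],"hand":-1},{"xyz":[0,0,-0.01],"angular":[0,0,0],"hand":-1},{"xyz":[0,0,-0.01],"angular":[0,0,0],"hand":-1},{"xyz":[0,0,-0.006],"angular":[0,0,0],"hand":-1},{"xyz":[0,0,0],"angular":[0,0,0],"hand":-1},{"xyz":[0,0,0],"angular":[0,0,0],"hand":-1},{"xyz":[0,0,0],"angular":[0,0,0],"hand":-1}]'
python3 - <<'E'
from h import *
s=get_state();q=s['tool_rot'];M=R.from_quat([q[1],q[2],q[3],q[0]]).as_matrix();print('toolyaw',np.arctan2(M[1,1],M[0,1]),s['position'],s['force'],s['torque'])
snap('side','s5'); cv2.imwrite('pics/s5c.png',cv2.resize(cv2.imread('pics/s5.png')[200:350,190:390],(800,600),interpolation=cv2.INTER_CUBIC))
E
```

```text
time_s: 16.65
position: [540.6, 137.1, 9.6]
tool_rot: [0.0, 0.751, 0.661, 0.0]
force: [-0.1, 0.3, -4.1]
width: 24.8
gripper_force: 79.2
toolyaw -0.12699581197727794 [540.64815729 137.0885389    9.60925244] [-0.10903763  0.34973473 -4.11625534] [-0.00621951  0.02168453  0.02446276]
```

View pics/s5c.png

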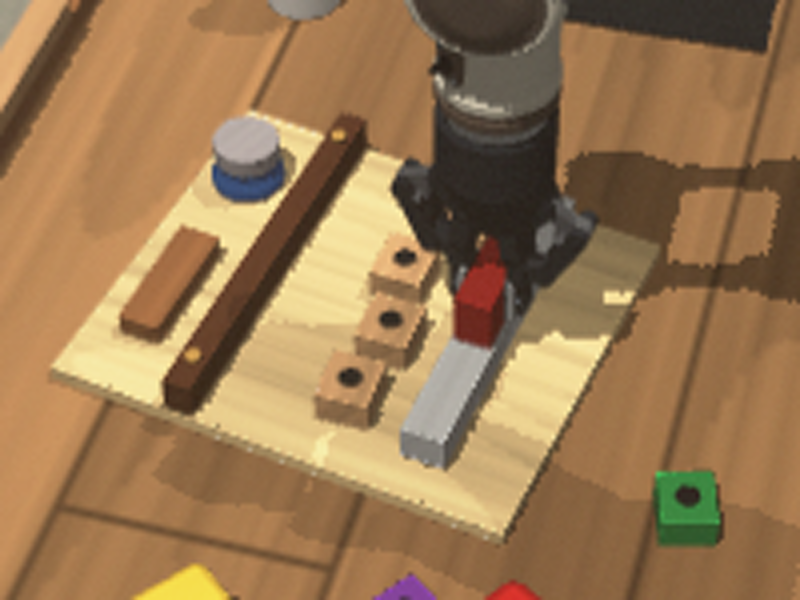

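Side view: the bar is on the board behind all the blocks, parallel to the fence and clear of everything. Sweeping slowly.

```bash
python3 -m pendant '[{"xyz":[0.006,-0.0008,0],"angular":[0,0,0],"hand":-1},{"xyz":[0.006,-0.0008,0],"angular":[0,0,0],"hand":-1},{"xyz":[0.006,-0.0008,0],"angular":[0,0,0],"hand":-1},{"xyz":[0.006,-0.0008,0],"angular":[0,0,0],"hand":-1},{"xyz":[0.006,-0.0008,0],"angular":[0,0,0],"hand":-1},{"xyz":[0.006,-0.0008,0],"angular":[0,0,0],"hand":-1},{"xyz":[0.006,-0.0008,0],"angular":[0,0,0],"hand":-1},{"xyz":[0.006,-0.0008,0],"angular":[0,0,0],"hand":-1},{"xyz":[0.006,-0.0008,0],"angular":[0,0,0],"hand":-1},{"xyz":[0.006,-0.0008,0],"angular":[0,0,0],"hand":-1}]'; python3 -m pendant '[{"xyz":[0.006,-0.0008,0],"angular":[0,0,0],"hand":-1},{"xyz":[0.006,-0.0008,0],"angular":[0,0,0],"hand":-1},{"xyz":[0.006,-0.0008,0],"angular":[0,0,0],"hand":-1},{"xyz":[0.006,-0.0008,0],"angular":[0,0,0],"hand":-1},{"xyz":[0.006,-0.0008,0],"angular":[0,0,0],"hand":-1},{"xyz":[0.006,-0.0008,0],"angular":[0,0,0],"hand":-1},{"xyz":[0.006,-0.0008,0],"angular":[0,0,0],"hand":-1},{"xyz":[0.006,-0.0008,0],"angular":[0,0,0],"hand":-1},{"xyz":[0.006,-0.0008,0],"angular":[0,0,0],"hand":-1},{"xyz":[0.006,-0.0008,0],"angular":[0,0,0],"hand":-1}]'
cat > st.py <<'E'
from h import *
s=get_state();q=s['tool_rot'];M=R.from_quat([q[1],q[2],q[3],q[0]]).as_matrix();y=np.arctan2(M[1,1],M[0,1]);n=np.array([np.cos(y),np.sin(y)])
print('t',round(s['time_s'],2),'yaw',round(y,4),'pos',s['position'].round(2),'Fn',round(float(s['force'][:2]@n),2),'F',s['force'].round(2),'T',s['torque'].round(3))
E
python3 st.py
```

```text
time_s: 17.95
position: [570.3, 133.1, 9.2]
tool_rot: [-0.0, 0.751, 0.661, -0.0]
force: [-0.3, -0.4, -2.8]
width: 25.0
gripper_force: 79.2
time_s: 19.2
position: [600.6, 129.0, 9.3]
tool_rot: [-0.0, 0.751, 0.661, -0.0]
force: [-0.6, -0.2, -3.8]
width: 25.3
gripper_force: 79.1
t 19.2 yaw -0.127 pos [600.57 129.03   9.29] Fn -0.58 F [-0.61 -0.17 -3.77] T [ 0.041  0.124 -0.005]
```

```bash
python3 -m pendant '[{"xyz":[0.005,-0.0006,0],"angular":[0,0,0],"hand":-1},{"xyz":[0.005,-0.0006,0],"angular":[0,0,0],"hand":-1},{"xyz":[0.005,-0.0006,0],"angular":[0,0,0],"hand":-1},{"xyz":[0.004,-0.0005,0],"angular":[0,0,0],"hand":-1},{"xyz":[0.004,-0.0005,0],"angular":[0,0,0],"hand":-1},{"xyz":[0.004,-0.0005,0],"angular":[0,0,0],"hand":-1},{"xyz":[0.004,-0.0005,0],"angular":[0,0,0],"hand":-1},{"xyz":[0.004,-0.0005,0],"angular":[0,0,0],"hand":-1},{"xyz":[0.003,-0.0004,0],"angular":[0,0,0],"hand":-1},{"xyz":[0,0,0],"angular":[0,0,0],"hand":-1}]'
python3 - <<'E'
import st
from h import *
snap('wrist','w6'); snap('side','s6')
a=cv2.imread('pics/w6.png'); b=cv2.imread('pics/s6.png')[200:350,190:390]
o=np.zeros((300,800,3),np.uint8); o[:,:400]=cv2.resize(a,(400,300)); o[:,400:]=cv2.resize(b,(400,300),interpolation=cv2.INTER_CUBIC);cv2.imwrite('pics/m6.png',o)
E
```

```text
time_s: 20.45
position: [619.7, 126.6, 9.3]
tool_rot: [0.0, 0.751, 0.661, 0.0]
force: [1.0, 0.8, -3.2]
width: 25.0
gripper_force: 79.1
t 20.45 yaw -0.1271 pos [619.73 126.62   9.33] Fn 0.87 F [ 0.97  0.75 -3.23] T [ 0.003  0.035 -0.024]
```

View pics/m6.png

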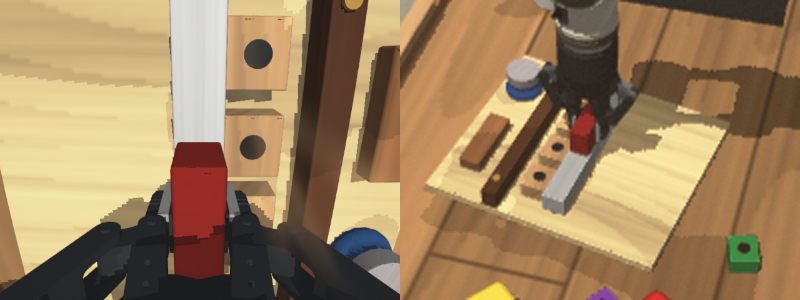

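Wrist and side views: the blocks are squared against the bar, with about 12–14 mm left to the fence. Closing in slowly now, watching force and torque.

```bash
cat > st.py <<'E'
from h import *
L=[]
for k in range(8):
    s=get_state();q=s['tool_rot'];M=R.from_quat([q[1],q[2],q[3],q[0]]).as_matrix();y=np.arctan2(M[1,1],M[0,1]);n=np.array([np.cos(y),np.sin(y)])
    L.append(np.r_[y,s['position'],s['force'][:2]@n,s['force'],s['torque']])
    if k<7: vision.camera('wrist')
L=np.array(L);m=L.mean(0)
print('t',round(s['time_s'],2),'yaw',round(m[0],4),'pos',m[1:4].round(2),'Fn',m[4].round(2),'sd',L[:,4].std().round(2),'F',m[5:8].round(2),'T',m[8:].round(3),'sdTz',L[:,10].std().round(3))
E
python3 -m pendant '[{"xyz":[0.002,-0.0003,0],"angular":[0,0,0],"hand":-1},{"xyz":[0.002,-0.0002,0],"angular":[0,0,0],"hand":-1},{"xyz":[0.002,-0.0003,0],"angular":[0,0,0],"hand":-1},{"xyz":[0.002,-0.0002,0],"angular":[0,0,0],"hand":-1},{"xyz":[0.002,-0.0003,0],"angular":[0,0,0],"hand":-1},{"xyz":[0.002,-0.0002,0],"angular":[0,0,0],"hand":-1},{"xyz":[0.002,-0.0003,0],"angular":[0,0,0],"hand":-1},{"xyz":[0.002,-0.0002,0],"angular":[0,0,0],"hand":-1},{"xyz":[0.002,-0.0003,0],"angular":[0,0,0],"hand":-1},{"xyz":[0.001,-0.0001,0],"angular":[0,0,0],"hand":-1}]' >/dev/null; python3 st.py
```

```text
t 22.15 yaw -0.1271 pos [629.01 125.47   9.32] Fn -0.53 sd 0.54 F [-0.5   0.31 -3.71] T [0.022 0.128 0.008] sdTz 0.032
```

```bash
python3 -m pendant '[{"xyz":[0.001,-0.0001,0],"angular":[0,0,0],"hand":-1},{"xyz":[0.001,-0.0001,0],"angular":[0,0,0],"hand":-1},{"xyz":[0.001,-0.0002,0],"angular":[0,0,0],"hand":-1},{"xyz":[0.001,-0.0001,0],"angular":[0,0,0],"hand":-1},{"xyz":[0,0,0],"angular":[0,0,0],"hand":-1},{"xyz":[0,0,0],"angular":[0,0,0],"hand":-1},{"xyz":[0,0,0],"angular":[0,0,0],"hand":-1},{"xyz":[0,0,0],"angular":[0,0,0],"hand":-1},{"xyz":[0,0,0],"angular":[0,0,0],"hand":-1},{"xyz":[0,0,0],"angular":[0,0,0],"hand":-1}]' >/dev/null; python3 st.py
python3 - <<'E'
from h import *
i=snap('wrist','w7')[0:400,360:640]; cv2.imwrite('pics/w7c.png',cv2.resize(i[:,:,::-1],(420,600)))
E
```

```text
t 23.75 yaw -0.127 pos [630.99 125.23   9.35] Fn -0.37 sd 0.55 F [-0.39 -0.2  -3.53] T [0.007 0.035 0.014] sdTz 0.031
```

```bash
python3 -m pendant '[{"xyz":[0.001,-0.0001,0],"angular":[0,0,0],"hand":-1},{"xyz":[0,0,0],"angular":[0,0,0],"hand":-1},{"xyz":[0.001,-0.0002,0],"angular":[0,0,0],"hand":-1},{"xyz":[0,0,0],"angular":[0,0,0],"hand":-1},{"xyz":[0.001,-0.0001,0],"angular":[0,0,0],"hand":-1},{"xyz":[0,0,0],"angular":[0,0,0],"hand":-1},{"xyz":[0,0,0],"angular":[0,0,0],"hand":-1},{"xyz":[0,0,0],"angular":[0,0,0],"hand":-1},{"xyz":[0,0,0],"angular":[0,0,0],"hand":-1},{"xyz":[0,0,0],"angular":[0,0,0],"hand":-1}]' >/dev/null; python3 st.py
```

```text
t 25.4 yaw -0.127 pos [632.45 125.04   9.34] Fn -0.2 sd 0.28 F [-0.18  0.14 -3.54] T [-0.012  0.076  0.002] sdTz 0.038
```

```bash
python3 -m pendant '[{"xyz":[0.001,-0.0001,0],"angular":[0,0,0],"hand":-1},{"xyz":[0,0,0],"angular":[0,0,0],"hand":-1},{"xyz":[0.001,-0.0002,0],"angular":[0,0,0],"hand":-1},{"xyz":[0,0,0],"angular":[0,0,0],"hand":-1},{"xyz":[0.001,-0.0001,0],"angular":[0,0,0],"hand":-1},{"xyz":[0,0,0],"angular":[0,0,0],"hand":-1},{"xyz":[0,0,0],"angular":[0,0,0],"hand":-1},{"xyz":[0,0,0],"angular":[0,0,0],"hand":-1},{"xyz":[0,0,0],"angular":[0,0,0],"hand":-1},{"xyz":[0,0,0],"angular":[0,0,0],"hand":-1}]' >/dev/null; python3 st.py
python3 - <<'E'
from h import *
i=snap('wrist','w8').astype(float); g=cv2.GaussianBlur(i.sum(2)/3,(0,0),1)
for y in (10,60,80,110): print(y,[(x,int(g[y,x]),int(i[y,x,0]-i[y,x,2])) for x in range(540,640,5)])
E
```

```text
t 27.0 yaw -0.127 pos [633.95 124.84   9.33] Fn -0.33 sd 0.32 F [-0.32  0.12 -3.5 ] T [0.026 0.089 0.011] sdTz 0.038
10 [(540, 60, 46), (545, 75, 42), (550, 184, 83), (555, 185, 84), (560, 185, 84), (565, 185, 83), (570, 185, 83), (575, 185, 84), (580, 185, 84), (585, 186, 83), (590, 186, 84), (595, 186, 84), (600, 186, 84), (605, 186, 84), (610, 186, 85), (615, 187, 84), (620, 187, 85), (625, 187, 84), (630, 187, 84), (635, 187, 84)]
60 [(540, 124, 70), (545, 181, 84), (550, 182, 85), (555, 183, 85), (560, 178, 83), (565, 175, 84), (570, 176, 84), (575, 176, 83), (580, 177, 84), (585, 177, 84), (590, 178, 84), (595, 178, 83), (600, 178, 84), (605, 178, 84), (610, 178, 84), (615, 178, 84), (620, 178, 83), (625, 178, 83), (630, 178, 84), (635, 178, 83)]
80 [(540, 171, 81), (545, 171, 81), (550, 171, 81), (555, 170, 81), (560, 170, 81), (565, 170, 81), (570, 160, 81), (575, 48, 32), (580, 48, 33), (585, 47, 32), (590, 46, 30), (595, 60, 43), (600, 76, 47), (605, 96, 78), (610, 100, 81), (615, 106, 85), (620, 106, 84), (625, 105, 82), (630, 102, 81), (635, 101, 80)]
110 [(540, 182, 84), (545, 181, 84), (550, 181, 85), (555, 181, 84), (560, 150, 84), (565, 89, 40), (570, 49, 33), (575, 49, 33), (580, 48, 32), (585, 47, 31), (590, 60, 44), (595, 89, 67), (600, 100, 78), (605, 103, 80), (610, 107, 84), (615, 107, 84), (620, 105, 84), (625, 103, 81), (630, 100, 80), (635, 100, 80)]
```

```bash
sed -i 's/range(8)/range(6)/;s/k<7/k<5/' st.py; python3 -m pendant '[{"xyz":[0.001,-0.0001,0],"angular":[0,0,0],"hand":-1},{"xyz":[0,0,0],"angular":[0,0,0],"hand":-1},{"xyz":[0.001,-0.0002,0],"angular":[0,0,0],"hand":-1},{"xyz":[0,0,0],"angular":[0,0,0],"hand":-1},{"xyz":[0.001,-0.0001,0],"angular":[0,0,0],"hand":-1},{"xyz":[0,0,0],"angular":[0,0,0],"hand":-1},{"xyz":[0,0,0],"angular":[0,0,0],"hand":-1},{"xyz":[0,0,0],"angular":[0,0,0],"hand":-1},{"xyz":[0,0,0],"angular":[0,0,0],"hand":-1},{"xyz":[0,0,0],"angular":[0,0,0],"hand":-1}]' >/dev/null; python3 st.py
```

```text
t 28.55 yaw -0.127 pos [635.45 124.64   9.34] Fn -0.63 sd 0.38 F [-0.59  0.4  -3.92] T [ 0.01   0.096 -0.012] sdTz 0.023
```

```bash
python3 -m pendant '[{"xyz":[0.001,-0.0001,0],"angular":[0,0,0],"hand":-1},{"xyz":[0,0,0],"angular":[0,0,0],"hand":-1},{"xyz":[0.001,-0.0002,0],"angular":[0,0,0],"hand":-1},{"xyz":[0,0,0],"angular":[0,0,0],"hand":-1},{"xyz":[0.001,-0.0001,0],"angular":[0,0,0],"hand":-1},{"xyz":[0,0,0],"angular":[0,0,0],"hand":-1},{"xyz":[0,0,0],"angular":[0,0,0],"hand":-1},{"xyz":[0,0,0],"angular":[0,0,0],"hand":-1},{"xyz":[0,0,0],"angular":[0,0,0],"hand":-1},{"xyz":[0,0,0],"angular":[0,0,0],"hand":-1}]' >/dev/null; python3 st.py
```

```text
t 30.05 yaw -0.127 pos [636.95 124.45   9.33] Fn -0.82 sd 0.65 F [-0.82  0.01 -3.92] T [ 0.051  0.072 -0.028] sdTz 0.034
```

```bash
python3 -m pendant '[{"xyz":[0.001,-0.0001,0],"angular":[0,0,0],"hand":-1},{"xyz":[0,0,0],"angular":[0,0,0],"hand":-1},{"xyz":[0.001,-0.0002,0],"angular":[0,0,0],"hand":-1},{"xyz":[0,0,0],"angular":[0,0,0],"hand":-1},{"xyz":[0.001,-0.0001,0],"angular":[0,0,0],"hand":-1},{"xyz":[0,0,0],"angular":[0,0,0],"hand":-1},{"xyz":[0,0,0],"angular":[0,0,0],"hand":-1},{"xyz":[0,0,0],"angular":[0,0,0],"hand":-1},{"xyz":[0,0,0],"angular":[0,0,0],"hand":-1},{"xyz":[0,0,0],"angular":[0,0,0],"hand":-1}]' >/dev/null; python3 st.py
```

```text
t 31.55 yaw -0.1272 pos [637.73 124.46   9.08] Fn -5.19 sd 0.19 F [-5.07  1.29 -1.13] T [ 0.144  0.91  -0.276] sdTz 0.029
```

Contact with the fence: 5.2 N, with the centre of pressure on the −y side (Tz −0.28). I'll turn slightly negative to level it.

```bash
python3 -m pendant '[{"xyz":[0,0,0],"angular":[0,0,-0.01],"hand":-1},{"xyz":[0,0,0],"angular":[0,0,-0.01],"hand":-1},{"xyz":[0,0,0],"angular":[0,0,0],"hand":-1},{"xyz":[0,0,0],"angular":[0,0,0],"hand":-1},{"xyz":[0,0,0],"angular":[0,0,0],"hand":-1},{"xyz":[0,0,0],"angular":[0,0,0],"hand":-1},{"xyz":[0,0,0],"angular":[0,0,0],"hand":-1},{"xyz":[0,0,0],"angular":[0,0,0],"hand":-1},{"xyz":[0,0,0],"angular":[0,0,0],"hand":-1},{"xyz":[0,0,0],"angular":[0,0,0],"hand":-1}]' >/dev/null; python3 st.py
```

```text
t 33.05 yaw -0.1297 pos [637.88 124.5    9.06] Fn -5.01 sd 0.34 F [-4.83  1.64 -1.52] T [ 0.218  0.883 -0.202] sdTz 0.021
```

```bash
python3 -m pendant '[{"xyz":[0,0,0],"angular":[0,0,-0.01],"hand":-1},{"xyz":[0,0,0],"angular":[0,0,-0.01],"hand":-1},{"xyz":[0,0,0],"angular":[0,0,-0.01],"hand":-1},{"xyz":[0,0,0],"angular":[0,0,0],"hand":-1},{"xyz":[0,0,0],"angular":[0,0,0],"hand":-1},{"xyz":[0,0,0],"angular":[0,0,0],"hand":-1},{"xyz":[0,0,0],"angular":[0,0,0],"hand":-1},{"xyz":[0,0,0],"angular":[0,0,0],"hand":-1},{"xyz":[0,0,0],"angular":[0,0,0],"hand":-1},{"xyz":[0,0,0],"angular":[0,0,0],"hand":-1}]' >/dev/null; python3 st.py
```

```text
t 34.55 yaw -0.133 pos [637.88 124.43   8.98] Fn -5.08 sd 0.29 F [-4.94  1.42 -2.16] T [0.28  0.872 0.219] sdTz 0.02
```

```bash
python3 -m pendant '[{"xyz":[0,0,0],"angular":[0,0,0.007],"hand":-1},{"xyz":[0,0,0],"angular":[0,0,0.007],"hand":-1},{"xyz":[0.0004,0,0],"angular":[0,0,0],"hand":-1},{"xyz":[0.0004,-0.0001,0],"angular":[0,0,0],"hand":-1},{"xyz":[0.0004,0,0],"angular":[0,0,0],"hand":-1},{"xyz":[0,0,0],"angular":[0,0,0],"hand":-1},{"xyz":[0,0,0],"angular":[0,0,0],"hand":-1},{"xyz":[0,0,0],"angular":[0,0,0],"hand":-1},{"xyz":[0,0,0],"angular":[0,0,0],"hand":-1},{"xyz":[0,0,0],"angular":[0,0,0],"hand":-1}]' >/dev/null; python3 st.py
```

```text
t 36.05 yaw -0.1315 pos [637.85 124.42   8.99] Fn -7.62 sd 0.48 F [-7.48  1.59  0.02] T [0.287 1.258 0.062] sdTz 0.022
```

```bash
python3 -m pendant '[{"xyz":[0.0004,0,0],"angular":[0,0,0.003],"hand":-1},{"xyz":[0.0004,-0.0001,0],"angular":[0,0,0],"hand":-1},{"xyz":[0.0004,0,0],"angular":[0,0,0],"hand":-1},{"xyz":[0.0004,-0.0001,0],"angular":[0,0,0],"hand":-1},{"xyz":[0,0,0],"angular":[0,0,0],"hand":-1},{"xyz":[0,0,0],"angular":[0,0,0],"hand":-1},{"xyz":[0,0,0],"angular":[0,0,0],"hand":-1},{"xyz":[0,0,0],"angular":[0,0,0],"hand":-1},{"xyz":[0,0,0],"angular":[0,0,0],"hand":-1},{"xyz":[0,0,0],"angular":[0,0,0],"hand":-1}]' >/dev/null; python3 st.py
```

```text
t 37.55 yaw -0.1311 pos [637.83 124.45   8.96] Fn -9.75 sd 0.66 F [-9.59  1.82  1.68] T [ 0.312  1.717 -0.026] sdTz 0.035
```

```bash
python3 -m pendant '[{"xyz":[0.0005,0,0],"angular":[0,0,-0.003],"hand":-1},{"xyz":[0.0005,-0.0001,0],"angular":[0,0,0],"hand":-1},{"xyz":[0.0005,0,0],"angular":[0,0,0],"hand":-1},{"xyz":[0.0005,-0.0001,0],"angular":[0,0,0],"hand":-1},{"xyz":[0.0005,-0.0001,0],"angular":[0,0,0],"hand":-1},{"xyz":[0.0005,-0.0001,0],"angular":[0,0,0],"hand":-1},{"xyz":[0,0,0],"angular":[0,0,0],"hand":-1},{"xyz":[0,0,0],"angular":[0,0,0],"hand":-1},{"xyz":[0,0,0],"angular":[0,0,0],"hand":-1},{"xyz":[0,0,0],"angular":[0,0,0],"hand":-1}]' >/dev/null; python3 st.py
```

```text
t 39.05 yaw -0.1313 pos [637.76 124.43   8.54] Fn -13.84 sd 0.84 F [-13.68   2.07   4.17] T [0.333 2.415 0.026] sdTz 0.026
```

14 N, balanced. Holding it.

```bash
python3 -m pendant '[{"xyz":[0,0,0],"angular":[0,0,0],"hand":-1},{"xyz":[0,0,0],"angular":[0,0,0],"hand":-1},{"xyz":[0,0,0],"angular":[0,0,0],"hand":-1},{"xyz":[0,0,0],"angular":[0,0,0],"hand":-1},{"xyz":[0,0,0],"angular":[0,0,0],"hand":-1},{"xyz":[0,0,0],"angular":[0,0,0],"hand":-1},{"xyz":[0,0,0],"angular":[0,0,0],"hand":-1},{"xyz":[0,0,0],"angular":[0,0,0],"hand":-1},{"xyz":[0,0,0],"angular":[0,0,0],"hand":-1},{"xyz":[0,0,0],"angular":[0,0,0],"hand":-1}]' >/dev/null; python3 st.py
```

```text
t 40.55 yaw -0.1313 pos [637.77 124.43   8.55] Fn -13.66 sd 0.44 F [-13.53   1.87   3.97] T [ 0.333  2.386 -0.   ] sdTz 0.028
```

```bash
python3 -m pendant '[{"xyz":[-0.003,0.0004,0],"angular":[0,0,0],"hand":-1},{"xyz":[-0.004,0.0005,0],"angular":[0,0,0],"hand":-1},{"xyz":[-0.004,0.0005,0],"angular":[0,0,0],"hand":-1},{"xyz":[-0.012,0.0016,0],"angular":[0,0,0],"hand":-1},{"xyz":[-0.012,0.0016,0],"angular":[0,0,0],"hand":-1},{"xyz":[-0.012,0.0016,0],"angular":[0,0,0],"hand":-1},{"xyz":[-0.02,0.0026,0],"angular":[0,0,0],"hand":-1},{"xyz":[-0.02,0.0026,0],"angular":[0,0,0],"hand":-1},{"xyz":[-0.02,0.0026,0],"angular":[0,0,0],"hand":-1},{"xyz":[0,0,0],"angular":[0,0,0],"hand":-1}]' ; python3 -m pendant '[{"xyz":[0,0,0.05],"angular":[0,0,0],"hand":-1},{"xyz":[0,0,0.05],"angular":[0,0,0],"hand":-1},{"xyz":[0,0,0.05],"angular":[0,0,0],"hand":-1},{"xyz":[0,0,0],"angular":[0,0,0],"hand":-1},{"xyz":[0,0,0],"angular":[0,0,0],"hand":-1},{"xyz":[0,0,0],"angular":[0,0,0],"hand":-1},{"xyz":[0,0,0],"angular":[0,0,0],"hand":-1},{"xyz":[0,0,0],"angular":[0,0,0],"hand":-1},{"xyz":[0,0,0],"angular":[0,0,0],"hand":-1},{"xyz":[0,0,0],"angular":[0,0,0],"hand":-1}]'; python3 - <<'E'
from h import *
snap('wrist','w9'); snap('side','s9'); a=cv2.imread('pics/w9.png'); b=cv2.imread('pics/s9.png')[215:315,195:335]
o=np.zeros((480,800,3),np.uint8); o[:300,:400]=cv2.resize(a,(400,300)); o[:286,400:]=cv2.resize(b,(400,286),interpolation=cv2.INTER_CUBIC); cv2.imwrite('pics/m9.png',o)
E
python3 st.py
```

```text
time_s: 41.8
position: [586.8, 131.1, 9.1]
tool_rot: [-0.0, 0.752, 0.659, -0.0]
force: [0.6, 0.2, -3.8]
width: 25.5
gripper_force: 79.3
time_s: 43.05
position: [587.8, 130.9, 84.3]
tool_rot: [0.0, 0.752, 0.659, 0.0]
force: [0.2, 0.0, -2.5]
width: 25.1
gripper_force: 79.9
t 43.4 yaw -0.132 pos [587.79 130.91  84.32] Fn -0.16 sd 0.72 F [-0.2  -0.29 -3.24] T [0.008 0.008 0.044] sdTz 0.028
```

View pics/m9.png

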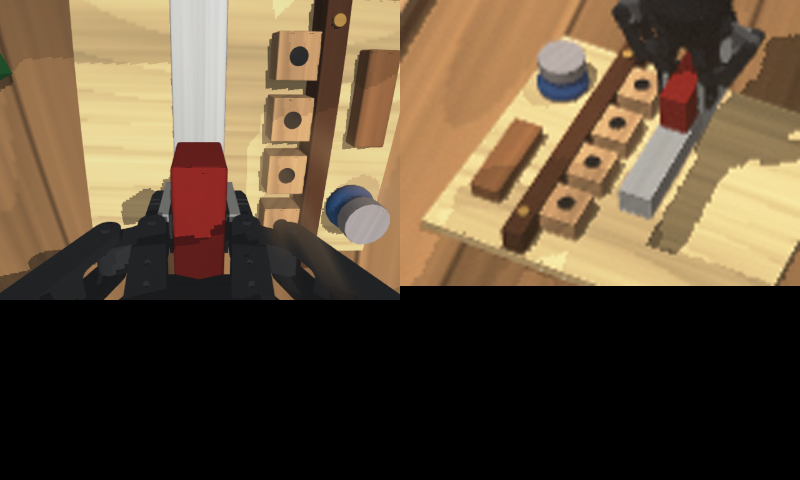

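Last picture: all four blocks are flat in one row against the fence, and the tin and offcut are untouched. Taking the straightedge back to the mat.

```bash
python3 -m pendant '[{"xyz":[-0.0031,-0.0564,0],"angular":[0,0,0.8896],"hand":-1},{"xyz":[-0.0031,-0.0564,0],"angular":[0,0,0.8896],"hand":-1},{"xyz":[-0.0031,-0.0564,0],"angular":[0,0,0.8896],"hand":-1},{"xyz":[-0.0031,-0.0564,0],"angular":[0,0,0.8896],"hand":-1},{"xyz":[-0.0031,-0.0564,0],"angular":[0,0,0.8896],"hand":-1},{"xyz":[-0.0031,-0.0564,0],"angular":[0,0,0.8896],"hand":-1},{"xyz":[-0.0031,-0.0564,0],"angular":[0,0,0.8896],"hand":-1},{"xyz":[-0.0031,-0.0564,0],"angular":[0,0,0.8896],"hand":-1},{"xyz":[-0.0031,-0.0564,0],"angular":[0,0,0.8896],"hand":-1},{"xyz":[-0.0031,-0.0564,0],"angular":[0,0,0.8896],"hand":-1}]' >/dev/null; python3 -m pendant '[{"xyz":[-0.0031,-0.0564,0],"angular":[0,0,0.8896],"hand":-1},{"xyz":[-0.0031,-0.0564,0],"angular":[0,0,0.8896],"hand":-1},{"xyz":[-0.0031,-0.0564,0],"angular":[0,0,0.8896],"hand":-1},{"xyz":[-0.0031,-0.0564,0],"angular":[0,0,0.8896],"hand":-1},{"xyz":[0,0,0],"angular":[0,0,0],"hand":-1},{"xyz":[0,0,-0.04],"angular":[0,0,0],"hand":-1},{"xyz":[0,0,-0.04],"angular":[0,0,0],"hand":-1},{"xyz":[0,0,-0.04],"angular":[0,0,0],"hand":-1},{"xyz":[0,0,0],"angular":[0,0,0],"hand":-1},{"xyz":[0,0,0],"angular":[0,0,0],"hand":-1}]'; python3 st.py
```

```text
time_s: 45.9
position: [566.4, -263.9, 24.5]
tool_rot: [0.0, -0.018, 1.0, -0.0]
force: [0.3, -0.5, -2.6]
width: 25.0
gripper_force: 79.6
t 46.15 yaw 1.6069 pos [ 566.75 -264.31   25.18] Fn 0.22 sd 0.6 F [-0.11  0.22 -3.19] T [-0.015  0.007 -0.002] sdTz 0.031
```

```bash
python3 -m pendant '[{"xyz":[0,0,-0.02],"angular":[0,0,0],"hand":-1},{"xyz":[0,0,-0.02],"angular":[0,0,0],"hand":-1},{"xyz":[0,0,-0.006],"angular":[0,0,0],"hand":-1},{"xyz":[0,0,-0.004],"angular":[0,0,0],"hand":-1},{"xyz":[0,0,-0.002],"angular":[0,0,0],"hand":-1},{"xyz":[0,0,-0.002],"angular":[0,0,0],"hand":-1},{"xyz":[0,0,0],"angular":[0,0,0],"hand":-1},{"xyz":[0,0,0],"angular":[0,0,0],"hand":-1},{"xyz":[0,0,0],"angular":[0,0,0],"hand":-1},{"xyz":[0,0,0],"angular":[0,0,0],"hand":-1}]' >/dev/null; python3 st.py
```

```text
t 47.65 yaw 1.6069 pos [ 566.24 -264.02   -2.48] Fn 0.0 sd 0.7 F [ 0.04  0.01 -1.67] T [-0.015  0.019  0.018] sdTz 0.021
```

```bash
python3 -m pendant '[{"xyz":[0,0,-0.001],"angular":[0,0,0],"hand":-1},{"xyz":[0,0,0],"angular":[0,0,0],"hand":-0.3},{"xyz":[0,0,0],"angular":[0,0,0],"hand":-0.2},{"xyz":[0,0,0],"angular":[0,0,0],"hand":0},{"xyz":[0,0,0],"angular":[0,0,0],"hand":0.5},{"xyz":[0,0,0],"angular":[0,0,0],"hand":1},{"xyz":[0,0,0],"angular":[0,0,0],"hand":1},{"xyz":[0,0,0],"angular":[0,0,0],"hand":1},{"xyz":[0,0,0],"angular":[0,0,0],"hand":1},{"xyz":[0,0,0],"angular":[0,0,0],"hand":1}]'; python3 -m pendant '[{"xyz":[0,0,0.02],"angular":[0,0,0],"hand":1},{"xyz":[0,0,0.04],"angular":[0,0,0],"hand":1},{"xyz":[0,0,0.05],"angular":[0,0,0],"hand":1},{"xyz":[0,0,0.05],"angular":[0,0,0],"hand":1},{"xyz":[0,0,0.05],"angular":[0,0,0],"hand":1},{"xyz":[0,0,0.05],"angular":[0,0,0],"hand":1},{"xyz":[0,0,0.05],"angular":[0,0,0],"hand":1},{"xyz":[0,0,0.05],"angular":[0,0,0],"hand":1},{"xyz":[0,0,0],"angular":[0,0,0],"hand":1},{"xyz":[0,0,0],"angular":[0,0,0],"hand":1}]'
python3 - <<'E'
from h import *
np.set_printoptions(suppress=True,precision=1)
i=snap('wrist','w10')[...,::-1].astype(int); b,g,r=i[...,0],i[...,1],i[...,2]
m=((r>90)&(g<.4*r)&(b<.4*r)&(np.arange(640)[None]>200)&(np.arange(640)[None]<450)).astype(np.uint8)
n,l,st,c=cv2.connectedComponentsWithStats(m); k=1+st[1:,4].argmax(); print(st[k],px2w('w10',[c[k]],68))
w=((r>170)&(abs(r-b)<30)).astype(np.uint8); n,l,st,c=cv2.connectedComponentsWithStats(w)
for k in np.argsort(-st[1:,4])[:3]+1: print('white',st[k])
t=snap('top','t10')
E
```

```text
time_s: 48.9
position: [566.1, -263.9, -3.2]
tool_rot: [-0.0, -0.018, 1.0, 0.0]
force: [0.0, 0.2, -0.3]
width: 85.2
gripper_force: 0.0
time_s: 50.15
position: [565.8, -263.7, 176.5]
tool_rot: [-0.0, -0.018, 1.0, 0.0]
force: [-0.7, 0.2, -0.0]
width: 85.5
gripper_force: 0.0
[ 300  159   37  101 3515] [[ 562.5 -264.4   68. ]]
white [ 297   47   42  120 4462]
white [ 300  260   36   69 2402]
white [116 259  47  64 421]
```

The straightedge stands upright at about (566, −264), near the mat's centre, and the gripper is open and clear. Handing in.

```bash
python3 -c "
from rig import env; print(env.job_done())"
```

```text
the job is handed in; nothing more can be done
None
```

I handed the job in with all four blocks in a row against the fence, pressed for over a second at about 14 N in all and evenly balanced by wrist torque (force on each block was not measured), and the straightedge released upright near the middle of the mat; no verdict was returned.

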